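# Point out the dosing sequence to a trainee

## Task

Show a trainee how a sample is to be dosed by pointing straight down at three things in order of use: the cap of the smaller brown bottle, then the bowl (broad end) of the plastic spoon, then the crucible that stands on the square tile. Over the middle of each, bring the fingertips to two or three centimetres above it and stay there for two seconds; finish while still pointing at the crucible. Touch nothing at all, and do not hover low over the other brown bottle or the other crucible on the way.

Things in the scene. Friction and masses are not known exactly. Their poses are not given: they have to be found in the camera images.
- small_cap (a point): Centre of the top of the cap of the smaller brown screw-cap bottle (white cap): 54 mm diameter, 115 mm tall, upright and loose on the worktop; its cap is about 31 mm wide. The point lies 115 mm above the worktop, z up. It may stand left or right of the larger bottle. A tall drying oven fills the space behind the work from about x = 0.67 on: keep the wrist clear of it.
- large_cap (a point): Centre of the top of the cap of the larger brown screw-cap bottle of the same form (black cap): 67 mm diameter, 150 mm tall, upright and loose. Not to be pointed at or touched. The point lies 150 mm above the worktop, z up.
- spoon_bowl (a point): Middle of the bowl (broad end) of the white plastic measuring spoon, which lies flat on the worktop near its front edge, roughly along the robot's left-right direction; 5 mm above the worktop, z up. A thin steel spatula, 208 mm long and 9 mm wide, lies in line with it, on either side.
- spoon: The white plastic spoon, 150 x 20 x 5 mm, loose. Origin at the middle of its underside; x runs along it towards the bowl, whose middle is 55 mm from the origin; z up.
- tile_crucible_rim (a point): Centre of the mouth, level with the rim, of the white porcelain crucible that stands on the tile: 40 mm diameter at the rim, 35 mm tall, open at the top, loose. The point lies 45 mm above the worktop (10 mm of tile), z up.
- bench_crucible_rim (a point): Centre of the mouth, level with the rim, of the identical second crucible, which stands on the bare worktop. Not to be pointed at or touched. The point lies 35 mm above the worktop, z up.
- tile: Square grey bench tile, 85 x 85 x 10 mm, fixed to the worktop, left or right of the second crucible. Origin at the centre of its underside, z up. The tile crucible stands within 17 mm of its middle.
Mind the look-alikes: they are no part of the job. What is shaped like the part that bears tile_crucible_rim but green or red is not meant.

How it is judged:
On the way, in this order (a step that is already met when the one before it is completed fails the run):
1. dwells just above the cap of the smaller brown bottle, pointing at it (horizontal distance between the grasp point and small_cap below 0.016 m and z of the grasp point in the frame of small_cap between 0.015 and 0.075 m), for 1.5 s.
2. dwells just above the bowl of the spoon, pointing at it (horizontal distance between the grasp point and spoon_bowl below 0.016 m and z of the grasp point in the frame of spoon_bowl between 0.015 and 0.075 m), for 1.5 s.
3. dwells just above the crucible on the tile, pointing at it (horizontal distance between the grasp point and tile_crucible_rim below 0.016 m and z of the grasp point in the frame of tile_crucible_rim between 0.015 and 0.075 m), for 1.5 s.
At the end, for the whole second after the job is handed in: The tool point is still within 16 mm sideways of the centre of the tile crucible's mouth and 15 to 75 mm above its rim, and both bottles, both crucibles and the spoon are within 6 mm of where they stood (all of step 3 and distance of each of small_cap, spoon_bowl, tile_crucible_rim, large_cap, bench_crucible_rim from where it was at the start of the episode below 0.006 m); the robot touches nothing.
It fails at once if the robot touches something (contact force between any of the arm, the fingers and anything else above 0.3 N).
It fails at once if points at the larger brown bottle (tool point within 12 mm sideways of its cap's centre and under 60 mm above it) (horizontal distance between the grasp point and large_cap below 0.012 m and z of the grasp point in the frame of large_cap below 0.06 m).
It fails at once if points at the crucible on the bare bench (tool point within 12 mm sideways of its centre and under 60 mm above its rim) (horizontal distance between the grasp point and bench_crucible_rim below 0.012 m and z of the grasp point in the frame of bench_crucible_rim below 0.06 m).
It also fails if it takes over 69 s, if anything falls off the work surface, if the arm or the gripper's body presses on something with over 40 N, if the wrist force passes 120 N, or if a joint passes its speed limit or range.

## Robot

A 6-joint arm with a two-finger parallel gripper is mounted at the origin on a cart in front of the work surface, level with it; the furniture and walls round the work are solid. World frame = base frame: x ahead of the robot, y to its left, z up, the work surface at z = 0. Lengths are in m, angles in rad, forces in N, time in s.
With the tool pointing down it reaches from about 0.35 to 0.85 m from the base axis. Payload 8.1 kg.
Tool frame: the origin (TCP) lies between the finger pads, 19 mm behind the fingertips; this is the grasp point; z points along the fingers, y is the line along which they close (so a half turn about z gives the same grasp; the last joint's range is limited). The gripper opens to 93 mm and grips with 3 to 60 N. Pads are 15 mm wide; open, the fingers measure 128 mm over their backs; the gripper's body (75 mm by 188 mm) begins 65 mm behind the grasp point.
Start: joints at [1.028, 0.13, 1.488, -0, 1.523, -0.085], TCP at [0.265, 0.538, 0.237] pointing down, gripper open.
Joint ranges: [-2.96, 2.96], [-0.89, 2.26], [0.02, 2.5], [-1.34, 4.48], [0, 2.73], [-2.66, 2.66]. Speed limits (rad/s): [2.39, 2.39, 2.79, 3.14, 3.14, 3.14].

## Interface

Orientations are given as a rotation vector (axis times angle).
In Python, from plant import robot gives the robot as it stands.
- The arm moves only by the tool play_rows, never from a script. Its argument "deltas" is one flat list of numbers, 5 for each row, row after row: the shift along the tool's x, y, z in mm, then the turn about the tool's z in degrees, then the finger opening in mm, from 0 to 93. A call has 1 to 10 rows; each row shifts and turns the commanded pose from where the row before left it, along the tool's axes as they then stand; what a row does not reach is not made up. A row lasts 1/12 s, in which the tool goes at most 41.7 mm and 7.16 degrees, less where a joint would pass 70% of its speed; a pose out of reach is approached as far as the arm can. A call with a gripper value outside its range is refused whole. The fingers move at their own pace and stop on an object; "newtons" is the grip in N (left out, the last holds). Time passes only in rows, so rows that do not move let the fingers close. It gives the time, the measured TCP pose, the force, the opening and the grip force at its end, in the units of the state.
- robot.read_state(): the state, without advancing time (a new reading comes with each control period).
- robot.read_camera(name): name is "scene" or "top"; returns a dict with "pixels" (400x640x3 uint8, blue, green, red), "mtx" (3x3 intrinsics, pixels), "eye" and "rotation" of the camera in the world. Camera axes: x right, y up, looking along -z (the intrinsics and any distortion apply to the point x, -y, -z); pixel columns grow to the right and rows downward; lengths in m; the calibration is good to about 2 mm. A picture is of the moment at which its call begins. There is no depth.
- robot.close_job(): hands the job in; it is judged then, once.
The state is a dict: "t": time; "q": joint angles; "dq": joint speeds; "joint_torque": joint torques, N m; "tool_pos": TCP position; "orientation": TCP orientation; "force": force on the tool from outside, world axes, zero at the start; "wrist_torque": the same for the moment, N m; "opening": finger opening in m; "gripper_force": force on a finger pad.
Only numpy, scipy, OpenCV 4.12 (cv2) and the standard library are available. Lean on these libraries where they do the work, as an engineer would, in place of code of your own. Each camera call takes 0.05 s, during which the arm holds its last target. There are 200 camera calls.

## Working session

There is one attempt and no reset: what is moved stays moved. The work goes in short steps, Python scripts to look and compute and a tool call to move; the robot and the scene stay as the last step left them, time stands still between calls to the robot, and variables do not carry over. Pictures are saved under pics/ and viewed, at most 10 in all, crops included, and the job is handed in when it is done.

Besides the shell and the picture viewer there is one more tool, called after ">>>" as name(argument=value, ...) on one line, values as JSON. play_rows: Moves the arm, as the interface text tells. Its arguments: {"type":"object","properties":{"deltas":{"type":"array"},"newtons":{"type":"number"}},"required":["deltas"]}

```bash
mkdir -p pics
cat > h.py <<'E'
import numpy as np, cv2, pickle
from plant import robot
def snap(n):
    c=robot.read_camera(n); pickle.dump(c,open(n+'.pkl','wb')); return c
def load(n): return pickle.load(open(n+'.pkl','rb'))
def world(c,u,v,z):
    K=np.array(c['mtx']); d=np.linalg.inv(K)@[u,v,1]
    d=np.array(c['rotation'])@[d[0],-d[1],-d[2]]; e=np.array(c['eye'])
    return e+d*(z-e[2])/d[2]
def pix(c,p):
    d=np.array(c['rotation']).T@(np.array(p)-np.array(c['eye'])); w=np.array(c['mtx'])@[d[0],-d[1],-d[2]]
    return w[:2]/w[2]
E
python3 - <<'E'
from h import *
for n in('scene','top'):
    c=snap(n); cv2.imwrite(f'pics/{n}1.png',c['pixels']); print(n,[k for k in c],c['eye'],c['rotation'],c['mtx'])
s=robot.read_state();print(s)
E
```

```text
scene ['pixels', 'mtx', 'eye', 'rotation'] [0.11612445 0.91365893 0.70145145] [ 0.30858287 -1.32260245 -2.36795944] [[485.86325369   0.         320.08930132]
 [  0.         485.86325369 199.07508773]
 [  0.           0.           1.        ]]
top ['pixels', 'mtx', 'eye', 'rotation'] [0.470285   0.05084646 1.01692532] [ 0.0870361  -0.03350783 -1.57805401] [[440.31364379   0.         317.33748629]
 [  0.         440.31364379 194.09739586]
 [  0.           0.           1.        ]]
{'t': 0.1, 'q': array([ 1.02764023e+00,  1.31063976e-01,  1.48914785e+00, -8.68066042e-07,
        1.52300045e+00, -8.53690667e-02]), 'dq': array([-0.00201521, -0.00252242, -0.00185061,  0.00083832,  0.00129656,
       -0.00072139]), 'joint_torque': array([ 1.32440869e-03, -5.61340892e+01, -4.93094337e+01,  7.70895160e-02,
        2.90613191e-02, -1.12565979e-04]), 'tool_pos': array([0.26489739, 0.53783237, 0.23651764]), 'orientation': array([-7.12713797e-01, -3.05916612e+00,  2.41952864e-03]), 'force': array([-0.54121743,  0.11364486,  0.30208199]), 'wrist_torque': array([-0.00554876, -0.01067571,  0.02148148]), 'gripper_force': 0.0, 'opening': 0.09320427502910966}
```

View pics/scene1.png

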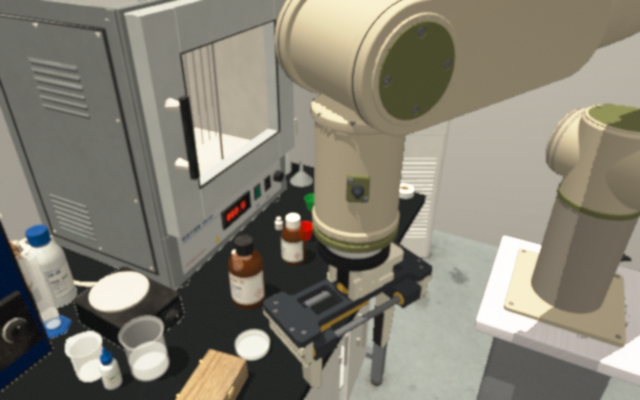

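View pics/top1.png

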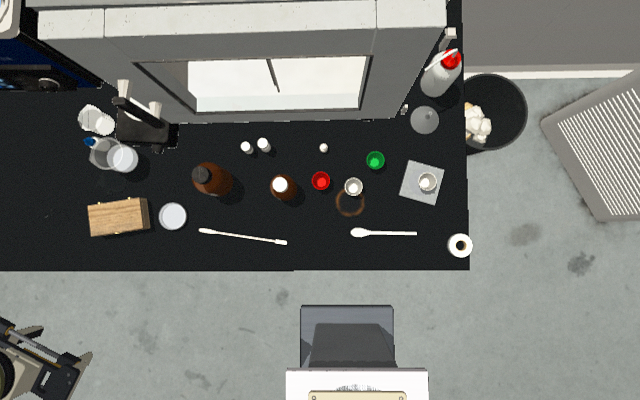

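The top view shows these candidates:
- **Bottles:** the white cap is at (280,184). The look-alike black cap is at (203,174).
- **Spoon:** it is about 66 px (150 mm) long, with its bowl at (358,232). The look-alike spatula is about 88 px long, from (200,231) to (287,242).
- **Crucibles:** the white one on the tile is at (428,182). The look-alikes are the bench one at (353,187), the red one at (320,181) and the green one at (375,160).

I choose the white cap, the bowl at (358,232) and the tile crucible, and check them in one close crop.

```bash
sed -i "s/np.array(c\['rotation'\])/cv2.Rodrigues(np.array(c['rotation']))[0]/" h.py
python3 - <<'E'
from h import *
c=load('top'); im=c['pixels'][140:260,190:450]
cv2.imwrite('pics/crop1.png',cv2.resize(im,None,fx=3,fy=3,interpolation=cv2.INTER_CUBIC))
for n,u,v,z in [('cap',280,184,.115),('large',202,174,.15),('bowl',358,232.5,.005),('handle',416,233.5,.005),('tile',427.5,182,.045),('bench',353.5,187,.035),('edge',300,270,0)]: print(n,world(c,u,v,z).round(4))
E
```

```text
cap [0.5614 0.1583 0.115 ]
large [0.5796 0.3108 0.15  ]
bowl [ 0.4593 -0.0073  0.005 ]
handle [ 0.4562 -0.1387  0.005 ]
tile [ 0.5695 -0.1591  0.045 ]
bench [0.561  0.0031 0.035 ]
edge [0.3746 0.1262 0.    ]
```

View pics/crop1.png

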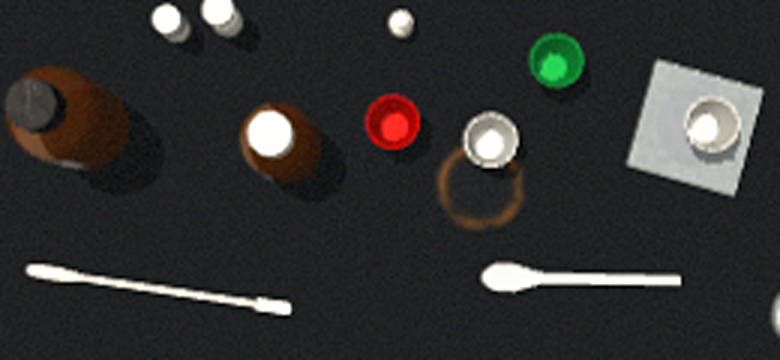

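The crop confirms the choice. In crop pixels the white cap is at (270,134), the spoon bowl at about (508,277), the white crucible on the grey tile at (712,125) and the bench crucible at (490,139). Next I square up the gripper and close the fingers where the arm is.

>>> play_rows(deltas=[0, 0, 0, -6.5, 0, 0, 0, 0, -6.5, 0, 0, 0, 0, -6.5, 0, 0, 0, 0, -6.5, 0, 0, 0, 0, 0, 0, 0, 0, 0, 0, 0, 0, 0, 0, 0, 0, 0, 0, 0, 0, 0, 0, 0, 0, 0, 0, 0, 0, 0, 0, 0])

```text
t: 0.93
tool_pos: [0.2652, 0.5382, 0.2374]
orientation: [-0.008, -3.142, 0.0]
force: [0.2, 0.5, -0.3]
opening: 0.0308
gripper_force: 0.0
```

```bash
cat > go.py <<'E'
from h import *
c=load('top'); sc=load('scene'); s=robot.read_state()
R=cv2.Rodrigues(np.array(s['orientation']))[0]; p=np.array(s['tool_pos'])
print(s['t'],p.round(4),R.round(3).tolist(),s['opening'],s['q'].round(2))
for n,u,v,z in [('cap',279.8,184.4,.115),('bowl',359,232.2,.005),('tile',427.2,181.6,.045),('bench',353.2,186.2,.035),('large',200.2,174.5,.15)]:
    w=world(c,u,v,z); print(n,w.round(4),'scene px',pix(sc,w).round(0),'tool mm to +44:',(R.T@(w+[0,0,.044]-p)*1000).round(1))
E
python3 go.py
```

```text
0.9333 [0.2652 0.5382 0.2374] [[-1.0, 0.005, -0.0], [0.005, 1.0, -0.0], [0.0, -0.0, -1.0]] 0.030773450815544768 [ 1.03  0.13  1.49 -0.    1.52 -0.54]
cap [0.5605 0.1588 0.115 ] scene px [293. 217.] tool mm to +44: [-297.3 -378.    78.4]
bowl [ 0.46   -0.0095  0.005 ] scene px [363. 231.] tool mm to +44: [-197.6 -546.8  188.4]
tile [ 0.5704 -0.1584  0.045 ] scene px [348. 180.] tool mm to +44: [-308.8 -695.1  148.4]
bench [0.5628 0.0037 0.035 ] scene px [324. 213.] tool mm to +44: [-300.4 -533.   158.4]
large [0.5786 0.3144 0.15  ] scene px [244. 240.] tool mm to +44: [-314.6 -222.2   43.4]
```

>>> play_rows(deltas=[-7, -9, 0, 0, 0, -15, -19, 0, 0, 0, -15, -19, 0, 0, 0, -15, -19, 0, 0, 0, -15, -19, 0, 0, 0, -15, -19, 0, 0, 0, -15, -19, 0, 0, 0, -15, -19, 0, 0, 0, -15, -19, 0, 0, 0, -15, -19, 0, 0, 0])

```text
t: 1.77
tool_pos: [0.4073, 0.3559, 0.2376]
orientation: [0.007, 3.141, -0.0]
force: [0.2, 0.0, 1.0]
opening: 0.0004
gripper_force: 0.0
```

>>> play_rows(deltas=[-15, -19, 0, 0, 0, -15, -19, 0, 0, 0, -15, -19, 0, 0, 0, -15, -19, 0, 0, 0, -15, -19, 0, 0, 0, -15, -19, 0, 0, 0, -15, -19, 0, 0, 0, -15, -19, 0, 0, 0, -15, -19, 0, 0, 0, -8, -10, 0, 0, 0])

```text
t: 2.6
tool_pos: [0.5499, 0.1732, 0.2375]
orientation: [0.01, 3.141, -0.001]
force: [-0.3, -0.2, 0.1]
opening: 0.0004
gripper_force: 0.0
```

>>> play_rows(deltas=[-5, -6, 0, 0, 0, 0, 0, 0, 0, 0, 0, 0, 0, 0, 0])

```text
t: 2.85
tool_pos: [0.5534, 0.1703, 0.2373]
orientation: [-0.007, -3.141, -0.001]
force: [-0.6, -0.5, -0.3]
opening: 0.0006
gripper_force: 0.0
```

```bash
python3 go.py
python3 - <<'E'
from h import *
a=snap('top2') if 0 else robot.read_camera('top')['pixels'][110:260,190:450]; b=robot.read_camera('scene')['pixels'][120:320,180:420]
cv2.imwrite('pics/two.png',np.vstack([cv2.resize(a,(520,300)),cv2.resize(b,(360,300),interpolation=3)[:, :360] if 0 else cv2.copyMakeBorder(cv2.resize(b,(360,300)),0,0,0,160,0)]))
E
```

```text
2.85 [0.5534 0.1703 0.2373] [[-1.0, 0.005, -0.001], [0.004, 1.0, 0.0], [0.001, 0.0, -1.0]] 0.0005661847768136467 [ 0.21  0.07  1.55  0.    1.52 -1.36]
cap [0.5605 0.1588 0.115 ] scene px [293. 217.] tool mm to +44: [ -7.3 -11.5  78.3]
bowl [ 0.46   -0.0095  0.005 ] scene px [363. 231.] tool mm to +44: [  92.5 -180.3  188.3]
tile [ 0.5704 -0.1584  0.045 ] scene px [348. 180.] tool mm to +44: [ -18.6 -328.7  148.2]
bench [0.5628 0.0037 0.035 ] scene px [324. 213.] tool mm to +44: [ -10.3 -166.6  158.3]
large [0.5786 0.3144 0.15  ] scene px [244. 240.] tool mm to +44: [-24.6 144.2  43.4]
```

View pics/two.png

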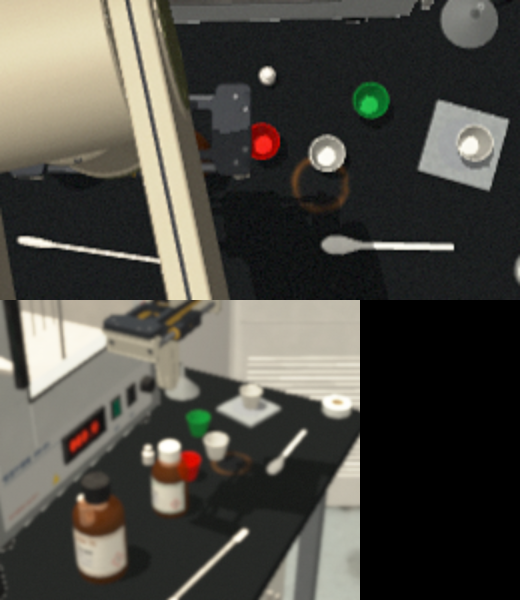

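The top half shows the gripper near the bottle, with everything else clear. The lower half gives an unobstructed scene view: cap at (293,218), bowl at (363,230) and tile crucible at (347,180), which match my projected positions. Now I descend over the cap.

>>> play_rows(deltas=[-4, -6, 0, 0, 0, -3, -5, 0, 0, 0, 0, 0, 6, 0, 0, 0, 0, 12, 0, 0, 0, 0, 14, 0, 0, 0, 0, 14, 0, 0, 0, 0, 14, 0, 0, 0, 0, 11, 0, 0, 0, 0, 5, 0, 0, 0, 0, 2, 0, 0])

```text
t: 3.78
tool_pos: [0.5596, 0.1589, 0.1575]
orientation: [-0.006, -3.139, 0.001]
force: [0.3, 0.0, 0.6]
opening: 0.0005
gripper_force: 0.0
```

>>> play_rows(deltas=[0, 0, 0, 0, 0, 0, 0, 0, 0, 0, 0, 0, 0, 0, 0, 0, 0, 0, 0, 0, 0, 0, 0, 0, 0, 0, 0, 0, 0, 0, 0, 0, 0, 0, 0, 0, 0, 0, 0, 0, 0, 0, 0, 0, 0, 0, 0, 0, 0, 0])

```text
t: 4.62
tool_pos: [0.5606, 0.159, 0.1594]
orientation: [-0.006, -3.142, 0.0]
force: [-0.9, -0.3, 1.3]
opening: 0.0001
gripper_force: 0.0
```

```bash
python3 go.py
python3 - <<'E'
from h import *
b=robot.read_camera('scene')['pixels'][120:270,220:420]
cv2.imwrite('pics/cap.png',cv2.resize(b,(600,450),interpolation=2))
E
```

```text
4.6167 [0.5606 0.159  0.1594] [[-1.0, 0.004, -0.0], [0.004, 1.0, -0.0], [0.0, -0.0, -1.0]] 0.00012330254724041742 [ 0.19  0.13  1.63 -0.    1.38 -1.38]
cap [0.5605 0.1588 0.115 ] scene px [293. 217.] tool mm to +44: [ 0.1 -0.3  0.4]
bowl [ 0.46   -0.0095  0.005 ] scene px [363. 231.] tool mm to +44: [  99.9 -169.   110.4]
tile [ 0.5704 -0.1584  0.045 ] scene px [348. 180.] tool mm to +44: [ -11.  -317.4   70.4]
bench [0.5628 0.0037 0.035 ] scene px [324. 213.] tool mm to +44: [  -2.8 -155.3   80.4]
large [0.5786 0.3144 0.15  ] scene px [244. 240.] tool mm to +44: [-17.3 155.4 -34.6]
```

View pics/cap.png

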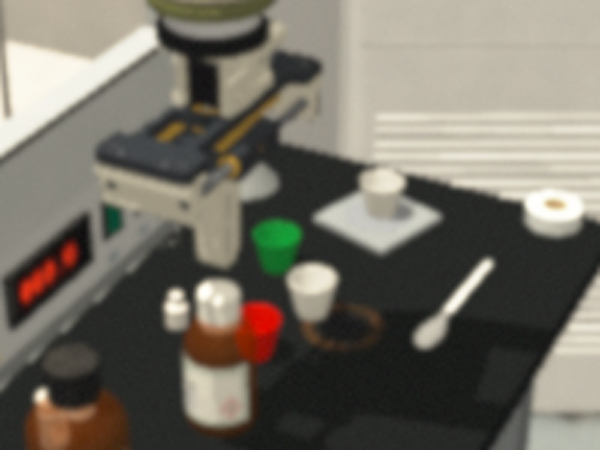

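The fingertips, at (218,262) in the crop, sit just above the white cap at (218,290), with a clear gap. I hold, then rise and move to the bowl.

>>> play_rows(deltas=[0, 0, 0, 0, 0, 0, 0, 0, 0, 0, 0, 0, 0, 0, 0, 0, 0, 0, 0, 0, 0, 0, 0, 0, 0, 0, 0, 0, 0, 0, 0, 0, 0, 0, 0, 0, 0, 0, 0, 0, 0, 0, 0, 0, 0, 0, 0, 0, 0, 0])

```text
t: 5.5
tool_pos: [0.5607, 0.159, 0.1595]
orientation: [0.006, 3.142, -0.0]
force: [0.6, -0.1, -0.4]
opening: 0.0006
gripper_force: 0.0
```

>>> play_rows(deltas=[0, 0, 0, 0, 0, 0, 0, 0, 0, 0, 0, 0, 0, 0, 0, 0, 0, 0, 0, 0, 0, 0, 0, 0, 0, 0, 0, 0, 0, 0, 0, 0, 0, 0, 0, 0, 0, 0, 0, 0, 0, 0, 0, 0, 0, 0, 0, 0, 0, 0])

```text
t: 6.33
tool_pos: [0.5606, 0.159, 0.1594]
orientation: [-0.006, -3.142, 0.0]
force: [-0.6, -0.2, 0.0]
opening: 0.0009
gripper_force: 0.0
```

>>> play_rows(deltas=[0, 0, -10, 0, 0, 0, 0, -15, 0, 0, 0, 0, -15, 0, 0, 0, 0, -15, 0, 0, 0, 0, -15, 0, 0, 0, 0, -5, 0, 0, 5, -8, 0, 0, 0, 10, -17, 0, 0, 0, 10, -17, 0, 0, 0, 10, -17, 0, 0, 0])

```text
t: 7.17
tool_pos: [0.5241, 0.0992, 0.2331]
orientation: [-0.005, -3.14, 0.001]
force: [0.3, -0.6, 0.1]
opening: 0.0003
gripper_force: 0.0
```

>>> play_rows(deltas=[10, -17, 0, 0, 0, 10, -17, 0, 0, 0, 10, -17, 0, 0, 0, 10, -17, 0, 0, 0, 10, -17, 0, 0, 0, 10, -17, 0, 0, 0, 5, -8, 0, 0, 0, 0, 0, 0, 0, 0, 0, 0, 0, 0, 0, 0, 0, 0, 0, 0])

```text
t: 8.0
tool_pos: [0.4601, -0.0091, 0.2342]
orientation: [-0.006, -3.142, -0.001]
force: [0.1, -0.8, -0.2]
opening: 0.0005
gripper_force: 0.0
```

```bash
python3 go.py
```

```text
8.0 [ 0.4601 -0.0091  0.2342] [[-1.0, 0.004, -0.0], [0.004, 1.0, 0.0], [0.0, 0.0, -1.0]] 0.00048732743306687204 [-0.13 -0.26  1.86  0.    1.53 -1.7 ]
cap [0.5605 0.1588 0.115 ] scene px [293. 217.] tool mm to +44: [-99.7 168.2  75.3]
bowl [ 0.46   -0.0095  0.005 ] scene px [363. 231.] tool mm to +44: [ 1.000e-01 -5.000e-01  1.852e+02]
tile [ 0.5704 -0.1584  0.045 ] scene px [348. 180.] tool mm to +44: [-110.8 -149.   145.1]
bench [0.5628 0.0037 0.035 ] scene px [324. 213.] tool mm to +44: [-102.6   13.1  155.2]
large [0.5786 0.3144 0.15  ] scene px [244. 240.] tool mm to +44: [-117.2  323.9   40.3]
```

>>> play_rows(deltas=[0, 0, 8, 0, 0, 0, 0, 18, 0, 0, 0, 0, 22, 0, 0, 0, 0, 22, 0, 0, 0, 0, 22, 0, 0, 0, 0, 22, 0, 0, 0, 0, 18, 0, 0, 0, 0, 13, 0, 0, 0, 0, 10, 0, 0, 0, 0, 5, 0, 0])

```text
t: 8.83
tool_pos: [0.459, -0.0088, 0.0724]
orientation: [-0.005, -3.139, -0.001]
force: [-0.5, -0.2, 0.1]
opening: 0.0006
gripper_force: 0.0
```

>>> play_rows(deltas=[0, 0, 10, 0, 0, 0, 0, 10, 0, 0, 0, 0, 8, 0, 0, 0, 0, 5, 0, 0, 0, 0, 2, 0, 0, 0, 0, 0, 0, 0, 0, 0, 0, 0, 0, 0, 0, 0, 0, 0, 0, 0, 0, 0, 0, 0, 0, 0, 0, 0])

```text
t: 9.67
tool_pos: [0.4604, -0.0096, 0.0399]
orientation: [0.006, 3.141, -0.0]
force: [0.7, -0.3, 0.8]
opening: 0.0004
gripper_force: 0.0
```

```bash
python3 go.py
python3 - <<'E'
from h import *
b=robot.read_camera('scene')['pixels'][120:270,260:460]
cv2.imwrite('pics/bowl.png',cv2.resize(b,(600,450),interpolation=2))
E
```

```text
9.6667 [ 0.4604 -0.0096  0.0399] [[-1.0, 0.004, 0.001], [0.004, 1.0, -0.0], [-0.001, -0.0, -1.0]] 0.00040633601137704685 [-0.13 -0.05  2.06 -0.    1.14 -1.7 ]
cap [0.5605 0.1588 0.115 ] scene px [293. 217.] tool mm to +44: [ -99.6  168.8 -119. ]
bowl [ 0.46   -0.0095  0.005 ] scene px [363. 231.] tool mm to +44: [ 0.4  0.1 -9.1]
tile [ 0.5704 -0.1584  0.045 ] scene px [348. 180.] tool mm to +44: [-110.6 -148.4  -49. ]
bench [0.5628 0.0037 0.035 ] scene px [324. 213.] tool mm to +44: [-102.4   13.8  -39. ]
large [0.5786 0.3144 0.15  ] scene px [244. 240.] tool mm to +44: [-117.1  324.5 -154. ]
```

View pics/bowl.png

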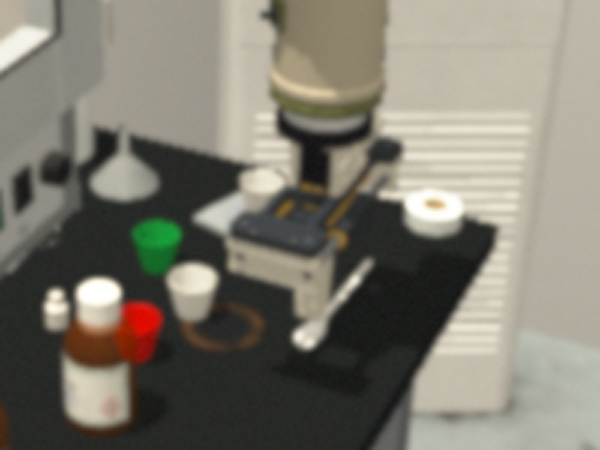

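My rows summed to 10 mm too much, so the fingertips, at (310,315) in the crop, are only 16 mm above the bowl at (308,333). They touch nothing. I raise 9 mm and hold.

>>> play_rows(deltas=[0, 0, -4, 0, 0, 0, 0, -5, 0, 0, 0, 0, 0, 0, 0, 0, 0, 0, 0, 0, 0, 0, 0, 0, 0, 0, 0, 0, 0, 0, 0, 0, 0, 0, 0, 0, 0, 0, 0, 0, 0, 0, 0, 0, 0, 0, 0, 0, 0, 0])

```text
t: 10.55
tool_pos: [0.4599, -0.0096, 0.0483]
orientation: [-0.006, -3.141, 0.0]
force: [0.5, 0.1, -1.1]
opening: 0.0007
gripper_force: 0.0
```

>>> play_rows(deltas=[0, 0, 0, 0, 0, 0, 0, 0, 0, 0, 0, 0, 0, 0, 0, 0, 0, 0, 0, 0, 0, 0, 0, 0, 0, 0, 0, 0, 0, 0, 0, 0, 0, 0, 0, 0, 0, 0, 0, 0, 0, 0, 0, 0, 0, 0, 0, 0, 0, 0])

```text
t: 11.38
tool_pos: [0.46, -0.0096, 0.0484]
orientation: [-0.006, -3.142, 0.0]
force: [0.8, 0.3, 0.0]
opening: 0.0006
gripper_force: 0.0
```

>>> play_rows(deltas=[0, 0, 0, 0, 0, 0, 0, 0, 0, 0, 0, 0, 0, 0, 0, 0, 0, 0, 0, 0, 0, 0, 0, 0, 0, 0, 0, 0, 0, 0, 0, 0, 0, 0, 0, 0, 0, 0, 0, 0, 0, 0, 0, 0, 0, 0, 0, 0, 0, 0])

```text
t: 12.22
tool_pos: [0.46, -0.0095, 0.0484]
orientation: [0.006, 3.142, -0.0]
force: [-0.7, -0.5, -0.5]
opening: 0.0004
gripper_force: 0.0
```

>>> play_rows(deltas=[0, 0, -8, 0, 0, 0, 0, -16, 0, 0, 0, 0, -18, 0, 0, 0, 0, -18, 0, 0, 0, 0, -18, 0, 0, 0, 0, -18, 0, 0, 0, 0, -14, 0, 0, 0, 0, -6, 0, 0, 0, 0, 0, 0, 0, 0, 0, 0, 0, 0])

```text
t: 13.05
tool_pos: [0.46, -0.0095, 0.1644]
orientation: [0.006, 3.141, -0.0]
force: [-0.2, 1.3, 0.0]
opening: 0.0002
gripper_force: 0.0
```

>>> play_rows(deltas=[-6, -8, 0, 0, 0, -13, -17, 0, 0, 0, -13, -17, 0, 0, 0, -13, -17, 0, 0, 0, -13, -17, 0, 0, 0, -13, -17, 0, 0, 0, -13, -18, 0, 0, 0, -13, -18, 0, 0, 0, -8, -12, 0, 0, 0, -6, -8, 0, 0, 0])

```text
t: 13.88
tool_pos: [0.5704, -0.1609, 0.1626]
orientation: [-0.008, -3.139, -0.001]
force: [-0.8, 0.3, -0.3]
opening: 0.0003
gripper_force: 0.0
```

>>> play_rows(deltas=[0, 0, 0, 0, 0, 0, 0, 0, 0, 0, 0, 0, 0, 0, 0])

```text
t: 14.13
tool_pos: [0.5698, -0.1584, 0.1638]
orientation: [-0.006, -3.14, -0.001]
force: [0.8, -0.3, -0.2]
opening: 0.0003
gripper_force: 0.0
```

```bash
python3 go.py
```

```text
14.1333 [ 0.5698 -0.1584  0.1638] [[-1.0, 0.004, -0.001], [0.004, 1.0, 0.001], [0.001, 0.001, -1.0]] 0.000271943334683894 [-0.36  0.15  1.6   0.    1.39 -1.92]
cap [0.5605 0.1588 0.115 ] scene px [293. 217.] tool mm to +44: [ 10.4 317.1   5. ]
bowl [ 0.46   -0.0095  0.005 ] scene px [363. 231.] tool mm to +44: [110.2 148.4 115. ]
tile [ 0.5704 -0.1584  0.045 ] scene px [348. 180.] tool mm to +44: [-0.7 -0.1 74.8]
bench [0.5628 0.0037 0.035 ] scene px [324. 213.] tool mm to +44: [  7.5 162.   84.9]
large [0.5786 0.3144 0.15  ] scene px [244. 240.] tool mm to +44: [ -7.  472.8 -29.9]
```

Centred over the tile crucible. I go down 75 mm (6+12+14+14+14+9+4+2) and hold.

>>> play_rows(deltas=[0, 0, 6, 0, 0, 0, 0, 12, 0, 0, 0, 0, 14, 0, 0, 0, 0, 14, 0, 0, 0, 0, 14, 0, 0, 0, 0, 9, 0, 0, 0, 0, 4, 0, 0, 0, 0, 2, 0, 0, 0, 0, 0, 0, 0, 0, 0, 0, 0, 0])

```text
t: 14.97
tool_pos: [0.5708, -0.1591, 0.0901]
orientation: [0.006, 3.141, -0.001]
force: [-0.5, 0.5, -0.3]
opening: 0.0003
gripper_force: 0.0
```

>>> play_rows(deltas=[0, 0, 0, 0, 0, 0, 0, 0, 0, 0, 0, 0, 0, 0, 0, 0, 0, 0, 0, 0, 0, 0, 0, 0, 0, 0, 0, 0, 0, 0, 0, 0, 0, 0, 0, 0, 0, 0, 0, 0, 0, 0, 0, 0, 0, 0, 0, 0, 0, 0])

```text
t: 15.8
tool_pos: [0.5704, -0.159, 0.0894]
orientation: [-0.006, -3.142, -0.0]
force: [-1.3, 0.7, 0.0]
opening: 0.0005
gripper_force: 0.0
```

>>> play_rows(deltas=[0, 0, 0, 0, 0, 0, 0, 0, 0, 0, 0, 0, 0, 0, 0, 0, 0, 0, 0, 0, 0, 0, 0, 0, 0, 0, 0, 0, 0, 0, 0, 0, 0, 0, 0, 0, 0, 0, 0, 0, 0, 0, 0, 0, 0, 0, 0, 0, 0, 0])

```text
t: 16.63
tool_pos: [0.5704, -0.159, 0.0895]
orientation: [-0.006, -3.142, 0.0]
force: [-0.1, 0.7, -0.8]
opening: 0.0004
gripper_force: 0.0
```

>>> play_rows(deltas=[0, 0, 0, 0, 0, 0, 0, 0, 0, 0, 0, 0, 0, 0, 0, 0, 0, 0, 0, 0, 0, 0, 0, 0, 0, 0, 0, 0, 0, 0, 0, 0, 0, 0, 0, 0, 0, 0, 0, 0, 0, 0, 0, 0, 0, 0, 0, 0, 0, 0])

```text
t: 17.47
tool_pos: [0.5704, -0.159, 0.0894]
orientation: [-0.006, -3.142, 0.0]
force: [0.1, -0.2, 0.3]
opening: 0.0003
gripper_force: 0.0
```

Run:
```python
from h import *
b=robot.read_camera('scene')['pixels'][100:250,260:460]
cv2.imwrite('pics/tile.png',cv2.resize(b,(600,450),interpolation=2))
```

```text
(no output)
```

View pics/tile.png

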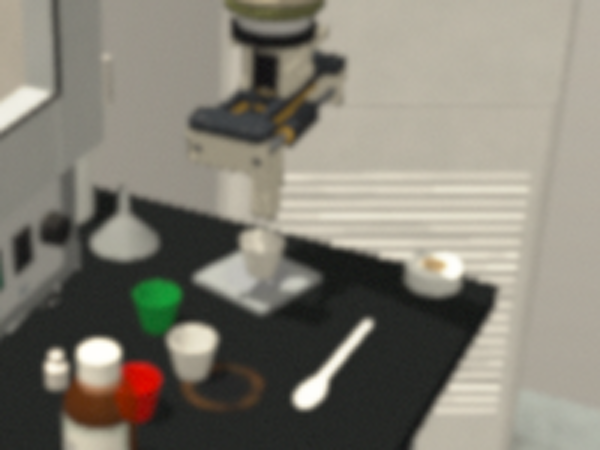

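The fingertips, at (264,220) in the crop, are just above the mouth of the tile crucible at (264,240), and nothing has moved. I hand the job in.

```bash
python3 -c "
from plant import robot
print(robot.close_job())"
```

```text
the job is handed in; nothing more can be done
None
```

The arm pointed at the small cap, the spoon bowl and the tile crucible in that order, holding over two seconds at each, and I handed the job in at about 17.5 s with the arm still over the crucible; I saw no contact or movement, the tips briefly sat 16 mm above the bowl before I raised them, and no verdict came back.

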